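Refit a gas hob knob and hold it pressed

ROBOT

A 6-joint arm with a two-finger parallel gripper is mounted at the origin on the work surface. World frame = base frame: x ahead of the robot, y to its left, z up, the work surface at z = 0. Lengths are in m, angles in rad, forces in N, time in s.
With the tool pointing down it reaches from about 0.375 to 0.975 m from the base axis. Payload 3.8 kg.
Tool frame: the origin (TCP) lies on the mounting face of the last link; the fingertips stand 166 mm ahead of it and the grasp point (between the pads) lies 147 mm ahead of it; z points along the fingers, y is the line along which they close (so a half turn about z gives the same grasp; the last joint's range is limited). The gripper opens to 88 mm and grips with 3 to 60 N. Pads are 18 mm wide; open, the fingers measure 123 mm over their backs; the gripper's body (75 mm by 187 mm) begins 45 mm behind the grasp point.
Start: joints at [-1.275, 0.264, 1.604, -0, 1.274, -0.037], TCP at [0.221, -0.638, 0.405] pointing down, gripper open.
Joint ranges: [-2.63, 2.63], [-0.94, 2.18], [0.31, 2.57], [-1.31, 4.45], [0, 2.66], [-2.55, 2.55]. Speed limits (rad/s): [2.57, 2.57, 3.14, 3.14, 3.14, 3.14].

INTERFACE

Orientations are given as a rotation vector (axis times angle).
In Python, from cell import bot gives the robot as it stands. The module is installed in compiled form; this text tells all that it offers.
- The arm moves only by the shell command python3 -m jog 'ROWS' [FORCE]. ROWS is JSON, a list of rows, each a list of 3 entries, a list of its own where there are three numbers: the shift along the tool's x, y, z in m, then the turn, a rotation vector about the tool's x, y, z in rad, then the gripper's target within -1 to 1 (fully open at 1, half-way at 0, shut at -1). In form: [[[dx, dy, dz], [rx, ry, rz], claw], ...]. A call has 1 to 20 rows; each row shifts and turns the commanded pose from where the row before left it, along the tool's axes as they then stand; what a row does not reach is not made up. A row lasts 1/10 s, in which the tool goes at most 50 mm and 8.59 degrees, less where a joint would pass 70% of its speed; a pose out of reach is approached as far as the arm can. A call is refused whole if a number of a shift passes 0.05 or a number of a turn 0.15, either way. A call with a gripper value outside its range is refused whole. The fingers move at their own pace and stop on an object; FORCE is the grip in N (left out, the last holds). Time passes only in rows, so rows that do not move let the fingers close. It gives the time, the measured TCP pose, the force, the opening and the grip force at its end, in the units of the state.
- bot.sense(): the state, without advancing time (a new reading comes with each control period).
- bot.capture(name): name is "side" or "top"; returns the picture (480x640x3 uint8, red, green, blue); there is no depth.
- bot.camera_params(name): a dict with "intrinsics" (3x3 intrinsics, pixels), "xyz" and "rotation" of the camera in the world. Camera axes: x right, y down, z forward; pixel columns grow to the right and rows downward; lengths in m; the calibration is good to about 2 mm. A picture is of the moment at which its call begins. camera_params takes no time and is no camera call.
- bot.close_job(): hands the job in; it is judged then, once.
Trained networks look in the newest picture that a camera, given by its name, has taken for a name from the list of things; names that differ only in an ending like _2 or _b are one class to them, and where a whole thing is asked for, a point or a joint stands for the part that bears it (a point fixed in the world has none). Each returns a list of dicts, best first, with "p" (0 to 1); they miss things now and then, are a little off and sometimes report something else, mostly with a low value. They report only what shows in the picture. A call takes as long as a camera call. They do not tell look-alikes from the thing itself.
- bot.recognise(thing, camera): "location" ([x, y, z] in m, in world coordinates, good to about 4 mm: the middle of the surface that is visible of it).
- bot.trace(thing, camera): "region" (480x640 bool, what is visible of it).
- bot.pinpoint(thing, camera): "location" ([x, y, z] in m, in world coordinates, good to about 4 mm: a listed point, or the origin of a listed thing).
The state is a dict: "time_s": time; "joint_positions": joint angles; "dq": joint speeds; "joint_torque": joint torques, N m; "ee_pos": TCP position; "ee_rot": TCP orientation; "wrist_force": force on the tool from outside, world axes, zero at the start; "ft_torque": the same for the moment, N m; "finger_gap": finger opening in m; "finger_force": force on a finger pad.
Only numpy, scipy, OpenCV 4.12 (cv2) and the standard library are available. Lean on these libraries where they do the work, as an engineer would, in place of code of your own. Each camera call takes 0.05 s, during which the arm holds its last target. There are 200 camera calls.

TASK

Lift the orange guard off the gas hob's bare tap shaft, hang it astride a free stretch of the low rail's bar and let go of it. Then take the black knob from the chopping board, turn it so that its D-shaped socket matches the shaft, push it fully home and press it down so that the sprung shaft goes nearly to the end of its travel, as you would to keep the flame valve open; finish while still gripping the knob and keeping it pressed down. Leave the teal bowl, the bamboo steamer and the glass canister where they stand.

Things in the scene. Friction and masses are not known exactly. Their poses are not given: they have to be found in the camera images.
- guard: Loose orange plastic guard (90 g nominal), an upside-down U over the tap shaft. Origin: centre of underside, z up. 60 mm long (x, ends open), 44 mm wide over two legs 4 mm thick at the y sides (36 mm clear between), legs 52 mm tall, top plate 52 to 56 mm; on it a grip fin 44 mm long in x, 10 mm thick in y, 56 to 81 mm high. Same when turned half round.
- guard_saddle (a point): Point on the guard: centre of the underside of its top plate, 52 mm above its origin; this face rests on the bar when the guard hangs. Axes as the guard's.
- rail_mid (a point): Middle of the axis of the fixed rail's round steel bar: 14 mm diameter, 340 mm long along this point's y, axis 150 mm above the worktop, z up. Posts under it at y = +-162 mm. A clip (22 mm wide, up to 15 mm above the axis) at y = +100 mm grips a blue lid hanging in the bar's plane from y = +50 to +150 mm; the bar is free from y = -150 to +40 mm.
- rail: The same fixed rail as a whole: origin on the worktop below rail_mid, axes alike.
- knob: Loose black cooker knob (60 g nominal), upright on a fixed green chopping board 8 mm thick. Origin: centre of underside, z up. Round skirt 42 mm diameter, 20 mm tall; on it a grip fin 40 mm long in x, 12 mm thick in y, 20 to 44 mm high. A white line on the fin's top and end marks +x. A blind D-shaped socket opens in the underside, on the axis.
- knob_socket (a point): Point on the knob: centre of the socket's ceiling, 14 mm above the knob's origin; axes as the knob's. The socket is 14 mm deep, 14 mm in diameter, its flat 4.5 mm from the axis on the +x (white line) side, mouth chamfered by 2.5 mm.
- shaft_top (a point): Centre of the top of the upright brass D-shaft, 28 mm above the hob's glass at rest (glass 8 mm above worktop); sinks when pressed, never turns. 12 mm diameter, flat 3.5 mm from the axis on +x, the side of the red dot on its 28 mm steel collar. Knob enters (1 mm clearance) only with both +x alike; fully home, knob_socket meets shaft_top. Pan support (47 mm high) stands 95 mm or more away.
- shaft (a joint): How far the sprung shaft is pressed down, m: 0 at rest, 0.008 at its stop. The push needed is about 3 N to start and 11 N at the stop; it springs back when not pressed.
- tap: The gas tap: steel collar (28 mm diameter, 3 mm tall) fixed on the glass, with the D-shaft it carries. Origin: on the axis at the glass; axes as shaft_top.
- bowl: Teal ceramic bowl, 140 mm diameter, 60 mm tall, loose bystander. Origin: centre of its underside.
- steamer: Bamboo steamer basket with lid, 164 mm diameter, 91 mm tall with its handle, loose bystander. Origin: centre of its underside.
- canister: Glass canister with wooden lid, 96 mm diameter, 150 mm tall, loose bystander. Origin: centre of its underside.
Not all that is in view belongs to the job. There is more than one size of the guard; the job needs the middle-sized.

How it is judged:
On the way, in this order (a step that is already met when the one before it is completed fails the run):
1. the guard hangs astride the rail's bar, released and still (x of guard_saddle in the frame of rail_mid between -0.016 and 0.016 m and y of guard_saddle in the frame of rail_mid between -0.135 and 0.135 m and z of guard_saddle in the frame of rail_mid between -0.003 and 0.015 m and angle between the x axis of guard and the y axis of rail_mid, either way round below 0.35 rad and angle between guard's own z axis and vertical below 0.4 rad and contact force between guard and rail above 0.1 N and contact force between the fingers and guard below 0.1 N and linear speed of guard below 0.03 m/s), for 0.3 s.
2. the knob is fully home on the shaft and pressed down by the gripper (horizontal distance between knob_socket and shaft_top below 0.003 m and z of knob_socket in the frame of shaft_top between -0.003 and 0.0025 m and angle between the x axis of knob and the x axis of shaft_top, either way round below 0.4 rad and angle between knob's own z axis and vertical below 0.15 rad and value of joint shaft above 0.005 m and contact force between knob and tap above 3 N and contact force between the fingers and knob above 3 N), for 0.2 s.
At the end, for the whole second after the job is handed in: Guard hangs on the bar, released, still (within 16 mm sideways, 0.35 rad, tilt < 0.4 rad). Knob home on shaft (axes 3 mm, ceiling to shaft top about 3 mm, 0.4 rad, tilt < 0.15 rad), gripped (> 3 N) and pushing the shaft (> 3 N) more than 5 of its 8 mm down (all of step 1 and all of step 2); the arm keeps its last pose, push and grip.
It fails at once if the bowl, steamer or canister is moved more than 30 mm or tipped (distance of any of bowl, steamer, canister from where it was at the start of the episode above 0.03 m or angle between any of bowl, steamer, canister's own z axis and vertical above 0.3 rad).
It also fails if it takes over 58 s, if anything falls off the work surface, if the arm or the gripper's body presses on something with over 40 N, if the wrist force passes 120 N, or if a joint passes its speed limit or range.

## Working session

There is one attempt and no reset: what is moved stays moved. The work goes in short steps, Python scripts to look and compute and a shell command to move; the robot and the scene stay as the last step left them, time stands still between calls to the robot, and variables do not carry over. Pictures are saved under pics/ and viewed, at most 10 in all, crops included, and the job is handed in when it is done.

```bash
mkdir -p pics
cat > h.py <<'E'
from cell import bot
import numpy as np, cv2
np.set_printoptions(precision=4,suppress=True)
def snap(c,name):
    im=bot.capture(c); cv2.imwrite(f'pics/{name}.png',im[:,:,::-1]); return im
def proj(c,P):
    k=bot.camera_params(c); R=np.array(k['rotation']); 
    q=(np.atleast_2d(P)-np.array(k['xyz']))@R; q=q@np.array(k['intrinsics']).T
    return q[:,:2]/q[:,2:]
def ray(c,uv,z):
    "pixel -> world point at height z"
    k=bot.camera_params(c); R=np.array(k['rotation']); o=np.array(k['xyz'])
    d=np.c_[np.atleast_2d(uv),np.ones(len(np.atleast_2d(uv)))]@np.linalg.inv(k['intrinsics']).T@R.T
    return o+d*((z-o[2])/d[:,2:])
E
python3 - <<'E'
from h import *
for c in('top','side'):
    snap(c,c+'0'); k=bot.camera_params(c); print(c,k)
    for t in('guard','rail_mid','knob','shaft_top','tap','bowl','steamer','canister'):
        for d in bot.pinpoint(t,c): print(t,round(d['p'],2),np.array(d['location']))
print(bot.sense())
E
```

```text
top {'intrinsics': array([[466.2239,   0.    , 316.7476],
       [  0.    , 466.2239, 240.2814],
       [  0.    ,   0.    ,   1.    ]]), 'xyz': array([0.4966, 0.0359, 1.1111]), 'rotation': array([-2.2168,  2.1621, -0.0691])}
guard 0.81 [0.5044 0.0251 0.0093]
guard 0.78 [ 0.3856 -0.1746  0.0017]
guard 0.71 [0.3456 0.018  0.0006]
rail_mid 0.85 [0.4659 0.3869 0.1509]
knob 0.68 [ 0.4805 -0.3875  0.0117]
bowl 0.71 [0.3448 0.2645 0.0028]
bowl 0.69 [0.4653 0.3872 0.1541]
steamer 0.69 [ 0.7362 -0.2776  0.0006]
canister 0.7 [ 0.7436  0.2533 -0.0009]
side {'intrinsics': array([[605.4845,   0.    , 325.6858],
       [  0.    , 605.4845, 249.917 ],
       [  0.    ,   0.    ,   1.    ]]), 'xyz': array([ 1.2572, -0.6585,  0.9174]), 'rotation': array([-2.1024, -0.897 ,  0.4407])}
guard 0.95 [ 0.3863 -0.1778 -0.0011]
guard 0.75 [0.3482 0.0159 0.003 ]
guard 0.61 [0.5049 0.0312 0.0052]
rail_mid 0.72 [0.4629 0.3896 0.1495]
knob 0.58 [ 0.4759 -0.3948  0.0086]
tap 0.51 [0.5015 0.0336 0.009 ]
bowl 0.87 [ 0.3495  0.2638 -0.0003]
steamer 0.73 [ 0.7311 -0.2758  0.001 ]
canister 0.84 [0.7445 0.2505 0.0017]
{'time_s': 0.9, 'joint_positions': array([-1.2749,  0.2639,  1.604 , -0.    ,  1.2737, -0.0369]), 'dq': array([ 0.002 ,  0.0002, -0.0004,  0.0012,  0.0003,  0.0008]), 'joint_torque': array([ -0.0011, -50.2046, -35.7259,   0.073 ,   0.0183,   0.    ]), 'ee_pos': array([ 0.2205, -0.638 ,  0.4047]), 'ee_rot': array([ 3.0981,  0.5203, -0.0001]), 'wrist_force': array([ 0.1474,  0.8276, -0.0431]), 'ft_torque': array([0.0353, 0.0052, 0.0026]), 'finger_force': 0.0, 'finger_gap': 0.08833063999679273}
```

View pics/top0.png

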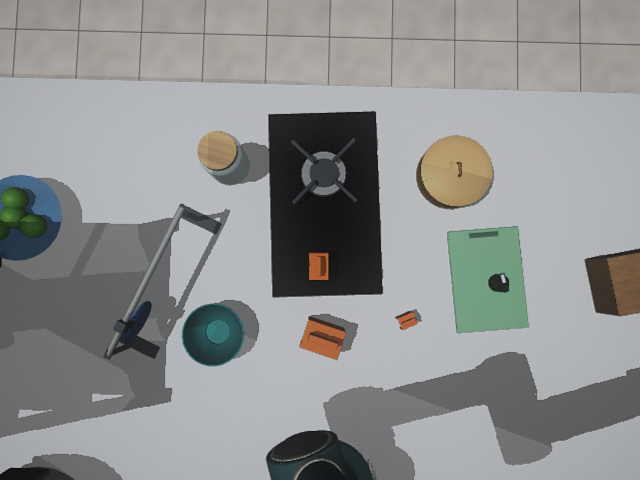

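View pics/side0.png

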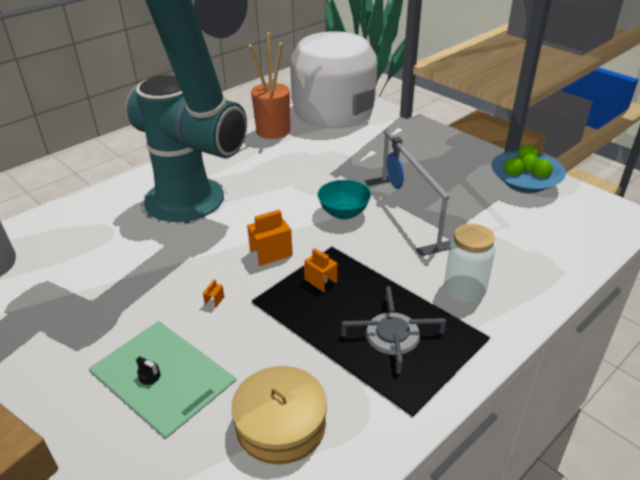

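```bash
sed -i "s/R=np.array(k\['rotation'\])/R=cv2.Rodrigues(np.array(k['rotation']))[0]/" h.py
python3 - <<'E'
from h import *
t=cv2.imread('pics/top0.png'); s=cv2.imread('pics/side0.png')
def c(im,u,v,w=40,h=30): return cv2.resize(im[v-h:v+h,u-w:u+w],(400,300),interpolation=cv2.INTER_CUBIC)
cv2.imwrite('pics/crops.png',np.vstack([np.hstack([c(t,318,265),c(t,500,282)]),np.hstack([c(s,320,270),c(s,148,370)])]))
print('rail ends',ray('top',[[182,207],[108,357]],0.15))
for c_ in ('top','side'):
  for th in('guard','knob'):
    for d in bot.trace(th,c_):
        m=d['region'].astype(np.uint8); p=cv2.findNonZero(m); print(c_,th,round(d['p'],2),m.sum(),cv2.minAreaRect(p))
E
```

```text
rail ends [[0.6192 0.3176 0.15  ]
 [0.3088 0.4547 0.15  ]]
top guard 0.59 1260 ((322.4354248046875, 337.827392578125), (39.594852447509766, 32.704689025878906), 19.29004669189453)
top guard 0.57 496 ((318.0, 266.5), (27.0, 18.0), 90.0)
top guard 0.56 234 ((406.7241516113281, 320.310302734375), (14.112845420837402, 17.45536231994629), 68.19859313964844)
top knob 0.69 309 ((498.5, 282.5), (17.0, 19.0), 90.0)
top knob 0.57 2803 ((160.57901000976562, 288.92437744140625), (52.196136474609375, 171.6738739013672), 25.4807186126709)
side guard 0.94 414 ((213.40447998046875, 293.2528076171875), (21.729957580566406, 24.803951263427734), 32.00538635253906)
side guard 0.8 1820 ((268.7578125, 236.70416259765625), (48.87355041503906, 44.38134765625), 73.0724868774414)
side guard 0.75 930 ((319.71923828125, 270.00384521484375), (36.74872970581055, 33.32820129394531), 37.87498474121094)
```

View pics/crops.png

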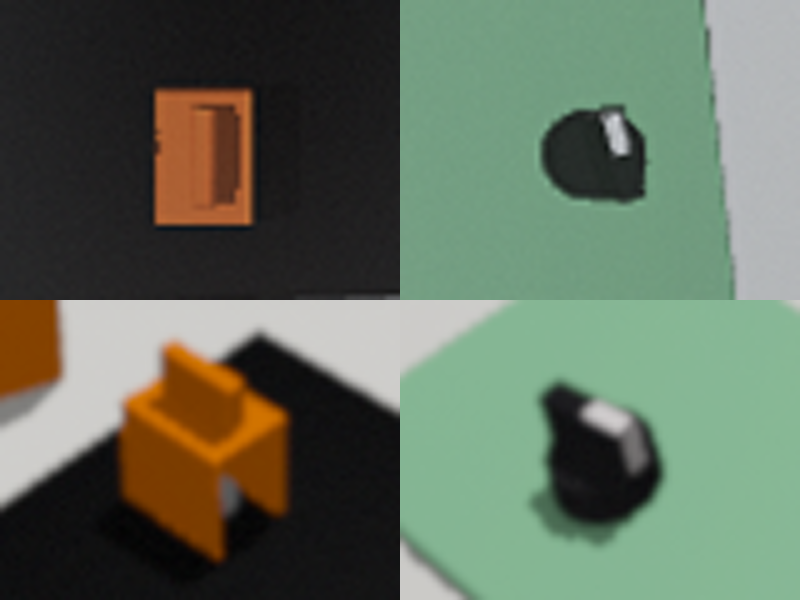

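```bash
cat >> h.py <<'E'
def go(x,y,z,yaw):
    "needed travel from the measured pose: tool-frame shift and tool-z turn, world axis down-pointing tool"
    s=bot.sense(); R=cv2.Rodrigues(np.array(s['ee_rot']))[0]
    Y=np.arctan2(R[1,0],R[0,0]); d=np.array([x,y,z])-s['ee_pos']
    dy=(yaw-Y+np.pi)%(2*np.pi)-np.pi
    print('t',s['time_s'],'pos',s['ee_pos'],'yaw',round(Y,4),'tilt',R[:,2],'shift(tool)',R.T@d,'rz',round(-dy,4),'q',s['joint_positions'],'F',s['wrist_force'],'gap',s['finger_gap'],s['finger_force'])
E
python3 - <<'E'
from h import *
c=ray('top',[[309,253],[328.4,253],[328.4,280],[309,280]],0.064); print(c,c.mean(0))
d=c[0]-c[3]; print('guard yaw',np.arctan2(d[1],d[0]))
print('fin', ray('top',[[278+203/5,235+155/5]],0.089))
k=ray('top',[[460+222/5,252+152/5],[460+205/5,252+110/5]],0.052); print(k); d=k[1]-k[0]; print('knob yaw',np.arctan2(d[1],d[0]))
r=ray('top',[[182,207],[108,357]],0.15); print(r.mean(0))
go(c.mean(0)[0],c.mean(0)[1],0.30,np.pi)
E
```

```text
[[0.5334 0.0532 0.064 ]
 [0.5345 0.0096 0.064 ]
 [0.4741 0.0082 0.064 ]
 [0.473  0.0516 0.064 ]] [0.5038 0.0306 0.064 ]
guard yaw 0.025972855679803758
fin [[0.5046 0.031  0.089 ]]
[[ 0.4783 -0.3906  0.052 ]
 [ 0.4971 -0.3829  0.052 ]]
knob yaw 0.3890755859609733
[0.464  0.3861 0.15  ]
t 1.1 pos [ 0.2205 -0.638   0.4047] yaw 0.3328 tilt [ 0. -0. -1.] shift(tool) [ 0.4861 -0.5394  0.1047] rz -2.8088 q [-1.2749  0.2639  1.604   0.      1.2737 -0.0369] F [-0.1878 -0.3355  0.1738] gap 0.08804061528305285 0.0
```

```bash
python3 -m jog '[[[0.0324,-0.036,0.003],[0,0,0],1],[[0.0324,-0.036,0.003],[0,0,0],1],[[0.0324,-0.036,0.003],[0,0,0],1],[[0.0324,-0.036,0.003],[0,0,0],1],[[0.0324,-0.036,0.003],[0,0,0],1],[[0.0324,-0.036,0.003],[0,0,0],1],[[0.0324,-0.036,0.003],[0,0,0],1],[[0.0324,-0.036,0.003],[0,0,0],1],[[0.0324,-0.036,0.003],[0,0,0],1],[[0.0324,-0.036,0.003],[0,0,0],1],[[0.0324,-0.036,0.003],[0,0,0],1],[[0.0324,-0.036,0.003],[0,0,0],1],[[0.0324,-0.036,0.003],[0,0,0],1],[[0.0324,-0.036,0.003],[0,0,0],1],[[0.0324,-0.036,0.003],[0,0,0],1]]'
python3 -m jog '[[[0,0,0],[0,0,-0.148],1],[[0,0,0],[0,0,-0.148],1],[[0,0,0],[0,0,-0.148],1],[[0,0,0],[0,0,-0.148],1],[[0,0,0],[0,0,-0.148],1],[[0,0,0],[0,0,-0.148],1],[[0,0,0],[0,0,-0.148],1],[[0,0,0],[0,0,-0.148],1],[[0,0,0],[0,0,-0.148],1],[[0,0,0],[0,0,-0.148],1],[[0,0,0],[0,0,-0.148],1],[[0,0,0],[0,0,-0.148],1],[[0,0,0],[0,0,-0.148],1],[[0,0,0],[0,0,-0.148],1],[[0,0,0],[0,0,-0.148],1],[[0,0,0],[0,0,-0.148],1],[[0,0,0],[0,0,-0.148],1],[[0,0,0],[0,0,-0.148],1],[[0,0,0],[0,0,-0.148],1],[[0,0,0],[0,0,0],1]]'
python3 -c "
from h import *
go(.504,.031,.233,np.pi+.026)"
```

```text
time_s: 2.6
ee_pos: [0.5038, 0.0333, 0.3601]
ee_rot: [3.098, 0.521, 0.002]
wrist_force: [1.1, -0.3, -0.1]
finger_gap: 0.0876
finger_force: 0.0
time_s: 4.6
ee_pos: [0.5034, 0.0312, 0.3599]
ee_rot: [-0.006, 3.141, -0.0]
wrist_force: [0.6, 0.5, 0.2]
finger_gap: 0.0877
finger_force: 0.0
t 4.6 pos [0.5034 0.0312 0.3599] yaw -3.138 tilt [ 0.0003 -0.     -1.    ] shift(tool) [-0.0005 -0.0002  0.1269] rz -0.0224 q [ 0.0125 -0.0271  2.0127 -0.      1.1557 -1.5619] F [0.5861 0.5321 0.1751] gap 0.08770136464704781 0.0
```

Descend, grip at 30 N, lift straight up.

```bash
python3 -m jog '[[[0,0,0.03],[0,0,-0.022],1],[[0,0,0.035],[0,0,0],1],[[0,0,0.03],[0,0,0],1],[[0,0,0.02],[0,0,0],1],[[0,0,0.012],[0,0,0],1],[[0,0,0],[0,0,0],-1],[[0,0,0],[0,0,0],-1],[[0,0,0],[0,0,0],-1],[[0,0,0],[0,0,0],-1],[[0,0,0],[0,0,0],-1],[[0,0,0],[0,0,0],-1],[[0,0,0],[0,0,0],-1],[[0,0,0],[0,0,0],-1]]' 30
python3 -m jog '[[[0,0,-0.02],[0,0,0],-1],[[0,0,-0.04],[0,0,0],-1],[[0,0,-0.045],[0,0,0],-1],[[0,0,-0.045],[0,0,0],-1],[[0,0,-0.02],[0,0,0],-1],[[0,0,0],[0,0,0],-1]]'
python3 - <<'E'
from h import *
t=snap('top','top1'); s=snap('side','side1')
def c(im,u,v,w=40,h=30): return cv2.resize(im[v-h:v+h,u-w:u+w,::-1],(400,300),interpolation=cv2.INTER_CUBIC)
for cam in('top','side'):
  for th in('shaft_top','tap','guard'):
    for d in bot.pinpoint(th,cam): print(cam,th,round(d['p'],2),np.array(d['location']))
uv=proj('side',[[.504,.031,.011]])[0].astype(int); ut=proj('top',[[.504,.031,.011]])[0].astype(int); print(uv,ut)
cv2.imwrite('pics/crops1.png',np.vstack([np.hstack([c(t,*ut),c(s,*uv)]),np.hstack([c(t,*ut,120,90),c(s,*uv,120,90)])]))
# guard + bar target (rail y=-0.05)
go(.504,.031,.40,np.pi+.026)
E
```

```text
time_s: 5.9
ee_pos: [0.5034, 0.0312, 0.2328]
ee_rot: [-0.039, 3.141, 0.0]
wrist_force: [0.4, 0.7, 0.1]
finger_gap: 0.0262
finger_force: 0.0
time_s: 6.5
ee_pos: [0.5047, 0.0312, 0.4072]
ee_rot: [-0.04, 3.133, 0.0]
wrist_force: [-0.2, -0.3, 0.8]
finger_gap: 0.0004
finger_force: 0.0
top guard 0.66 [0.3439 0.0168 0.0008]
top guard 0.61 [ 0.3841 -0.1752  0.0013]
side tap 0.55 [0.4992 0.0321 0.0071]
side guard 0.91 [0.5044 0.0323 0.0077]
side guard 0.7 [ 0.386  -0.1785  0.0002]
side guard 0.61 [0.3491 0.0193 0.002 ]
[320 279] [318 266]
t 6.9 pos [0.503  0.0312 0.4009] yaw -3.1164 tilt [-0.0032 -0.     -1.    ] shift(tool) [-0.001  -0.0002  0.0009] rz -0.0008 q [ 0.0125 -0.0591  1.9654  0.      1.2385 -1.5835] F [-0.5588 -0.2442  1.0268] gap 0.0006132020303604325 0.0
```

View pics/crops1.png

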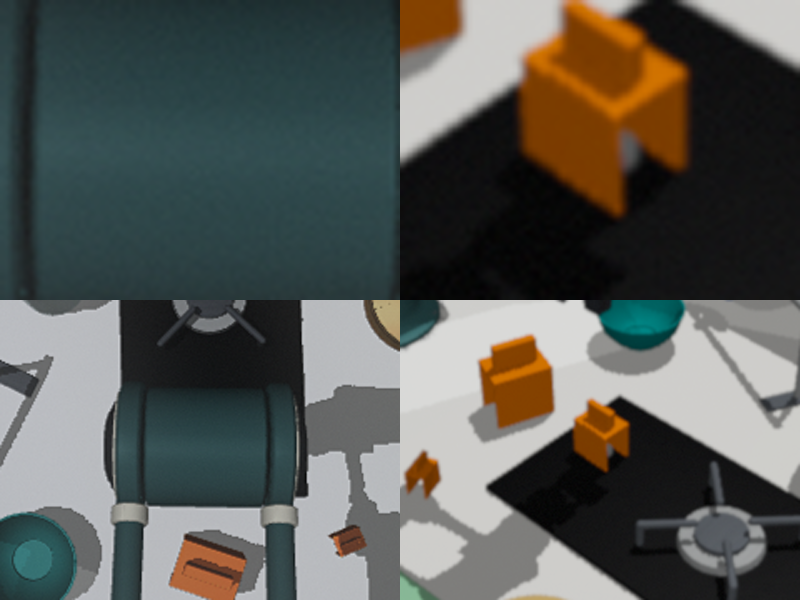

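The fingers hadn't closed before I lifted: the guard still stands over the shaft at side (320,279), unmoved. I'll retry with more closing time.

```bash
python3 -m jog '[[[0,0,0.0],[0,0,0],0],[[0,0,0.0],[0,0,0],0],[[0,0,0],[0,0,0],0],[[0,0,0],[0,0,0],0],[[0,0,0.03],[0,0,0],0],[[0,0,0.045],[0,0,0],0],[[0,0,0.04],[0,0,0],0],[[0,0,0.03],[0,0,0],0],[[0,0,0.015],[0,0,0],0],[[0,0,0.007],[0,0,0],0],[[0,0,0],[0,0,0],-1],[[0,0,0],[0,0,0],-1],[[0,0,0],[0,0,0],-1],[[0,0,0],[0,0,0],-1],[[0,0,0],[0,0,0],-1],[[0,0,0],[0,0,0],-1],[[0,0,0],[0,0,0],-1]]' 30
```

```text
time_s: 8.6
ee_pos: [0.504, 0.0312, 0.2367]
ee_rot: [-0.04, 3.14, 0.0]
wrist_force: [-0.7, -0.0, 5.7]
finger_gap: 0.0096
finger_force: 30.0
```

```bash
python3 -m jog '[[[0,0,-0.02],[0,0,0],-1],[[0,0,-0.04],[0,0,0],-1],[[0,0,-0.045],[0,0,0],-1],[[0,0,-0.045],[0,0,0],-1],[[0,0,-0.02],[0,0,0],-1],[[0,0,0],[0,0,0],-1]]'
python3 - <<'E'
from h import *
s=snap('side','side2')
def c(im,u,v,w=40,h=30): return cv2.resize(im[v-h:v+h,u-w:u+w,::-1],(400,300),interpolation=cv2.INTER_CUBIC)
for th in('shaft_top','tap','guard'):
    for d in bot.pinpoint(th,'side'): print(th,round(d['p'],2),np.array(d['location']))
cv2.imwrite('pics/crops2.png',np.hstack([c(s,320,270),c(s,320,240,120,90)]))
R=np.array([[.464-.05*(-.915),.386-.05*.404]]);print(R)
a=np.arctan2(.1371,-.3104);u=np.array([np.cos(a),np.sin(a)])
T=np.array([.464,.3861])-.05*u; print(a,T)
go(T[0],T[1],.40,a)
E
```

```text
time_s: 9.2
ee_pos: [0.5045, 0.0312, 0.4096]
ee_rot: [-0.04, 3.134, -0.0]
wrist_force: [0.2, 0.1, -1.0]
finger_gap: 0.0099
finger_force: 30.0
shaft_top 0.62 [0.5043 0.0335 0.0384]
tap 0.52 [0.5029 0.0359 0.0053]
guard 0.92 [ 0.3859 -0.1777  0.0019]
guard 0.64 [0.5065 0.0337 0.1795]
guard 0.59 [0.3501 0.0185 0.0011]
[[0.5098 0.3658]]
2.7256723295087677 [0.5097 0.3659]
t 9.4 pos [0.5026 0.0312 0.403 ] yaw -3.1164 tilt [-0.0045 -0.0001 -1.    ] shift(tool) [-0.0156  0.3345  0.003 ] rz 0.4411 q [ 0.0125 -0.0611  1.9633 -0.      1.2438 -1.5836] F [ 0.7724 -0.3918 -0.4781] gap 0.00946684051886473 29.997225925326347
```

View pics/crops2.png

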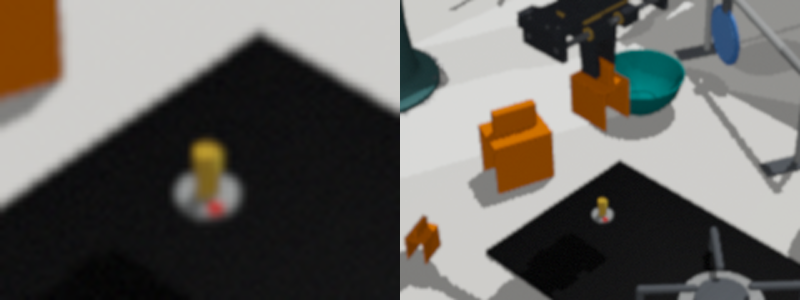

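```bash
python3 -m jog '[[[-0.002,0.02,-0.005],[0,0,0],-1],[[-0.002,0.04,-0.005],[0,0,0],-1],[[-0.002,0.045,-0.005],[0,0,0],-1],[[-0.002,0.045,-0.005],[0,0,0],-1],[[-0.002,0.045,0],[0,0,0.05],-1],[[-0.002,0.045,0],[0,0,0],-1],[[-0.0016,0.045,0],[0,0,0],-1],[[-0.002,0.035,0],[0,0,0],-1],[[0,0.0145,0],[0,0,0.13],-1],[[0,0,0],[0,0,0.13],-1],[[0,0,0],[0,0,0.131],-1],[[0,0,0],[0,0,0],-1],[[0,0,0],[0,0,0],-1]]'
python3 - <<'E'
from h import *
p=ray('side',[[321.4,278.4],[323,282]],0.011); print('collar,dot',p); d=p[1]-p[0]; print('shaft yaw',np.arctan2(d[1],d[0]))
s=snap('side','side3'); t=snap('top','top3')
for cam in('side','top'):
  for th in('guard','rail_mid','shaft_top','tap'):
    for d in bot.pinpoint(th,cam): print(cam,th,round(d['p'],2),np.array(d['location']))
go(.5097,.3659,.42,2.7257)
c=lambda im,u,v,w,h:cv2.resize(im[v-h:v+h,u-w:u+w,::-1],(400,300),interpolation=cv2.INTER_CUBIC)
cv2.imwrite('pics/crops3.png',np.vstack([np.hstack([c(t,160,280,120,90),c(s,400,190,120,90)]),np.hstack([c(t,318,270,20,15),c(s,322,278,20,15)])]))
E
```

```text
time_s: 10.7
ee_pos: [0.5173, 0.3655, 0.4235]
ee_rot: [-0.643, -3.073, 0.004]
wrist_force: [0.2, -0.6, -1.3]
finger_gap: 0.01
finger_force: 30.0
collar,dot [[0.5023 0.0357 0.011 ]
 [0.5136 0.03   0.011 ]]
shaft yaw -0.4693994890167022
side guard 0.89 [ 0.3847 -0.1795 -0.0015]
side guard 0.82 [0.3503 0.019  0.0006]
side guard 0.67 [0.5173 0.3651 0.1944]
side guard 0.38 [ 0.7279 -0.2731 -0.0016]
side rail_mid 0.73 [0.461  0.3906 0.15  ]
side shaft_top 0.63 [0.5036 0.0326 0.0371]
side tap 0.55 [0.5048 0.0319 0.0055]
top guard 0.72 [ 0.384  -0.1766  0.002 ]
top guard 0.63 [0.3428 0.0149 0.0002]
top guard 0.58 [0.5204 0.3603 0.1952]
top rail_mid 0.6 [0.4642 0.3863 0.1518]
top rail_mid 0.21 [ 0.3455  0.265  -0.0019]
top tap 0.44 [0.5038 0.0352 0.0091]
t 11.2 pos [0.5176 0.3656 0.4259] yaw 2.726 tilt [ 0.0003  0.0002 -1.    ] shift(tool) [ 0.0073 -0.0029  0.0059] rz 0.0003 q [ 0.5757  0.1744  1.6728  0.      1.2941 -0.5795] F [-0.2045 -0.5488 -1.092 ] gap 0.009753183725549033 29.997213101014495
```

View pics/crops3.png

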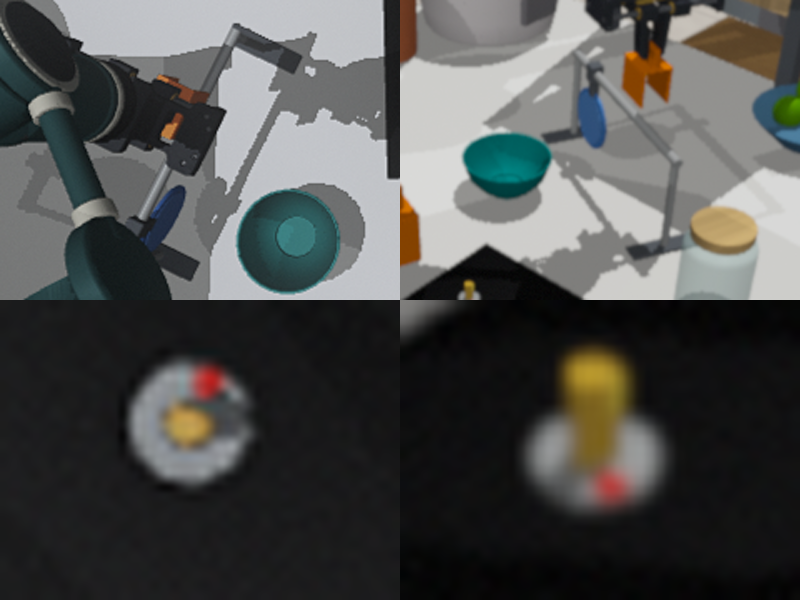

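```bash
python3 -m jog '[[[0.004,-0.0015,0.01],[0,0,0],-1],[[0.003,0,0.03],[0,0,0],-1],[[0,0,0.025],[0,0,0],-1],[[0,0,0.01],[0,0,0],-1],[[0,0,0.006],[0,0,0],-1],[[0,0,0],[0,0,0],-1],[[0,0,0],[0,0,0],-1]]'
python3 -c "
from h import *
go(.5097,.3659,.336,2.7257); bot.capture('side')
for d in bot.pinpoint('guard','side'): print(d)"
```

```text
time_s: 11.9
ee_pos: [0.511, 0.3674, 0.3459]
ee_rot: [0.648, 3.073, 0.002]
wrist_force: [0.1, -0.1, -1.8]
finger_gap: 0.0099
finger_force: 30.0
t 11.9 pos [0.511  0.3674 0.3459] yaw 2.7258 tilt [ 0.0016  0.0011 -1.    ] shift(tool) [ 0.0006 -0.0019  0.0099] rz 0.0001 q [ 0.5838  0.22    1.7691 -0.      1.1506 -0.5712] F [ 0.0962 -0.077  -1.7873] gap 0.009924165331573438 29.99731017742306
{'location': [0.3474, 0.0177, 0.001], 'p': 0.95}
{'location': [0.3871, -0.1801, -0.0005], 'p': 0.71}
{'location': [0.4807, -0.3936, 0.0189], 'p': 0.34}
{'location': [0.3492, 0.2646, 0.001], 'p': 0.28}
```

```bash
python3 -m jog '[[[0,0,0.004],[0,0,0],-1],[[0,0,0.004],[0,0,0],-1],[[0,0,0],[0,0,0],-1],[[0,0,0],[0,0,0],-1]]'
```

```text
time_s: 12.4
ee_pos: [0.5105, 0.3671, 0.3364]
ee_rot: [-0.648, -3.074, 0.001]
wrist_force: [0.2, -0.6, -0.6]
finger_gap: 0.0097
finger_force: 30.0
```

```bash
python3 -m jog '[[[0,0,0.002],[0,0,0],-1],[[0,0,0],[0,0,0],-1],[[0,0,0],[0,0,0],-1]]'; python3 -m jog '[[[0,0,0.002],[0,0,0],-1],[[0,0,0],[0,0,0],-1],[[0,0,0],[0,0,0],-1]]'
```

```text
time_s: 12.7
ee_pos: [0.5105, 0.3671, 0.3346]
ee_rot: [-0.648, -3.074, 0.0]
wrist_force: [-0.3, -0.1, -1.1]
finger_gap: 0.0099
finger_force: 30.0
time_s: 13.0
ee_pos: [0.5107, 0.3673, 0.3337]
ee_rot: [0.648, 3.073, 0.001]
wrist_force: [-1.3, -1.8, 4.9]
finger_gap: 0.0099
finger_force: 30.0
```

Contact with the bar (about 6 N). Release and retreat.

```bash
python3 -m jog '[[[0,0,-0.001],[0,0,0],0],[[0,0,0],[0,0,0],0],[[0,0,0],[0,0,0],0],[[0,0,0],[0,0,0],0],[[0,0,0],[0,0,0],0],[[0,0,-0.015],[0,0,0],0],[[0,0,-0.04],[0,0,0],0],[[0,0,-0.04],[0,0,0],0],[[0,0,0],[0,0,0],0]]'
python3 - <<'E'
from h import *
s=snap('side','side4'); t=snap('top','top4')
for cam in('side','top'):
  for th in('guard_saddle','rail_mid','shaft_top'):
    for d in bot.pinpoint(th,cam): print(cam,th,round(d['p'],2),np.array(d['location']))
c=lambda im,u,v,w,h:cv2.resize(im[v-h:v+h,u-w:u+w,::-1],(400,300),interpolation=cv2.INTER_CUBIC)
cv2.imwrite('pics/crops4.png',np.hstack([c(t,160,270,80,60),c(s,420,190,60,45)]))
p=ray('top',[[317.0,267.2],[318.8,263.0]],0.011); print('top collar,dot',p); d=p[1]-p[0]; print('shaft yaw',np.arctan2(d[1],d[0]))
p=ray('side',[[321.5,279],[323.2,281.7]],0.011); print('side collar,dot',p); d=p[1]-p[0]; print('shaft yaw',np.arctan2(d[1],d[0]))
for d in bot.pinpoint('knob','side')+bot.pinpoint('knob','top'): print('knob',d)
go(.478,-.391,.42,.389)
E
```

```text
time_s: 13.9
ee_pos: [0.512, 0.3682, 0.4378]
ee_rot: [0.646, 3.065, 0.015]
wrist_force: [0.4, -0.4, -0.3]
finger_gap: 0.0438
finger_force: 0.0
side guard_saddle 0.73 [0.5164 0.3712 0.1531]
side guard_saddle 0.67 [ 0.3829 -0.1743  0.035 ]
side guard_saddle 0.62 [0.3494 0.0199 0.0699]
side guard_saddle 0.43 [0.5088 0.3692 0.1034]
side shaft_top 0.53 [0.5055 0.034  0.0366]
top guard_saddle 0.77 [0.5071 0.3683 0.1589]
top guard_saddle 0.64 [0.3448 0.0191 0.0762]
top collar,dot [[0.5023 0.0343 0.011 ]
 [0.5123 0.0303 0.011 ]]
shaft yaw -0.3805885644475348
side collar,dot [[0.5039 0.0345 0.011 ]
 [0.5132 0.031  0.011 ]]
shaft yaw -0.36121079960964697
knob {'location': [0.4796, -0.3913, 0.0078], 'p': 0.72}
knob {'location': [0.4794, -0.391, 0.0095], 'p': 0.79}
t 14.4 pos [0.5104 0.367  0.4275] yaw 2.7258 tilt [-0.0017 -0.0011 -1.    ] shift(tool) [-0.2766 -0.7065  0.0084] rz 2.3368 q [ 0.5838  0.1647  1.681   0.      1.2978 -0.5712] F [-0.3379 -0.1613 -0.3707] gap 0.04406989085464352 0.0
```

View pics/crops4.png

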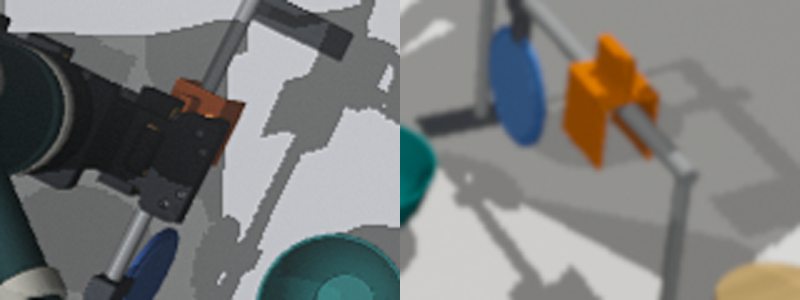

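Guard hangs astride the bar at (0.51, 0.37), clear of the lid, level. On to the knob.

```bash
python3 -m jog '[[[-0.0163,-0.0416,0],[0,0,0],0],[[-0.0163,-0.0416,0],[0,0,0],0],[[-0.0163,-0.0416,0],[0,0,0],0],[[-0.0163,-0.0416,0],[0,0,0],0],[[-0.0163,-0.0416,0],[0,0,0],0],[[-0.0163,-0.0416,0],[0,0,0],0],[[-0.0163,-0.0416,0],[0,0,0],0],[[-0.0163,-0.0416,0],[0,0,0],0],[[-0.0163,-0.0416,0],[0,0,0],0],[[-0.0163,-0.0416,0],[0,0,0],0],[[-0.0163,-0.0416,0],[0,0,0],0],[[-0.0163,-0.0416,0],[0,0,0],0],[[-0.0163,-0.0416,0],[0,0,0],0],[[-0.0163,-0.0416,0],[0,0,0],0],[[-0.0163,-0.0416,0],[0,0,0],0],[[-0.0163,-0.0416,0],[0,0,0],0],[[-0.0163,-0.0416,0],[0,0,0],0]]'
python3 -m jog '[[[0,0,0],[0,0,0.146],0],[[0,0,0],[0,0,0.146],0],[[0,0,0],[0,0,0.146],0],[[0,0,0],[0,0,0.146],0],[[0,0,0],[0,0,0.146],0],[[0,0,0],[0,0,0.146],0],[[0,0,0],[0,0,0.146],0],[[0,0,0],[0,0,0.146],0],[[0,0,0],[0,0,0.146],0],[[0,0,0],[0,0,0.146],0],[[0,0,0],[0,0,0.146],0],[[0,0,0],[0,0,0.146],0],[[0,0,0],[0,0,0.146],0],[[0,0,0],[0,0,0.146],0],[[0,0,0],[0,0,0.146],0],[[0,0,0],[0,0,0.146],0],[[0,0,0],[0,0,0],0]]'
python3 - <<'E'
from h import *
go(.479,-.391,.197,.389)
t=snap('top','top5'); s=snap('side','side5')
for d in bot.pinpoint('shaft_top','top')+bot.pinpoint('tap','top'): print(d)
c=lambda im,u,v,w,h:cv2.resize(im[v-h:v+h,u-w:u+w,::-1],(400,300),interpolation=cv2.INTER_CUBIC)
cv2.imwrite('pics/crops5.png',np.vstack([np.hstack([c(t,500,282,20,15),c(s,148,365,32,24)]),np.hstack([c(t,318,265,20,15),c(s,322,278,20,15)])]))
E
```

```text
time_s: 16.1
ee_pos: [0.478, -0.3936, 0.4283]
ee_rot: [-0.649, -3.073, -0.001]
wrist_force: [0.1, -0.3, -0.2]
finger_gap: 0.0441
finger_force: 0.0
time_s: 17.8
ee_pos: [0.4784, -0.3917, 0.4282]
ee_rot: [-3.082, -0.608, 0.001]
wrist_force: [-0.2, 0.5, -0.5]
finger_gap: 0.044
finger_force: 0.0
t 17.8 pos [ 0.4784 -0.3917  0.4282] yaw 0.3894 tilt [-0.0006  0.0005 -1.    ] shift(tool) [ 0.0009 -0.0002  0.2312] rz 0.0004 q [-0.7264  0.1443  1.7031 -0.      1.295   0.455 ] F [-0.197   0.4556 -0.5458] gap 0.04396385403376179 0.0
{'location': [0.5051, 0.0362, 0.0083], 'p': 0.68}
{'location': [0.478, -0.39, 0.0222], 'p': 0.26}
```

View pics/crops5.png

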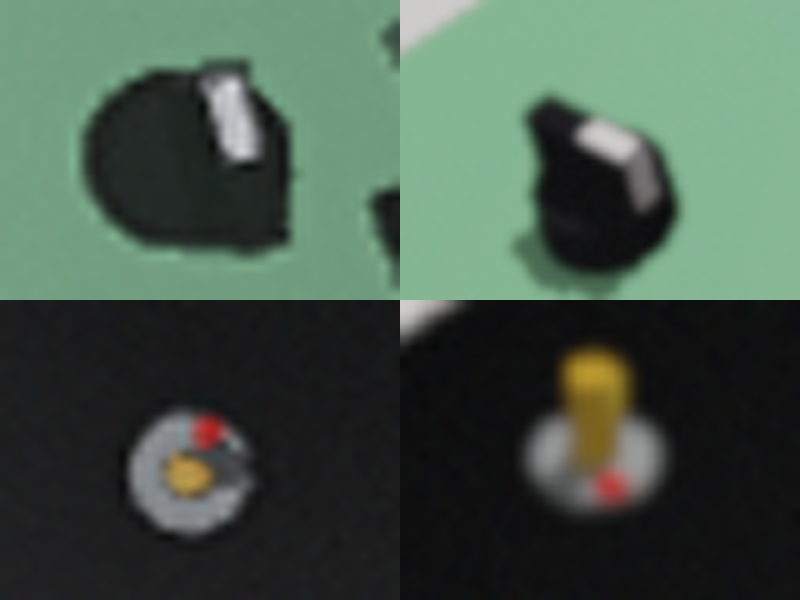

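Run:
```python
from h import *
t=cv2.imread('pics/top5.png').astype(int); s=cv2.imread('pics/side5.png').astype(int)
for n,im,(u,v,w,h),thr in(('top',t,(503,279,6,7),130),('side',s,(148,365,12,10),170)):
    m=im[v-h:v+h,u-w:u+w].min(2)
    sat=np.ptp(im[v-h:v+h,u-w:u+w],axis=2)
    y,x=np.nonzero((m>thr)&(sat<25)); P=ray(n,np.c_[x+u-w,y+v-h],.052)[:,:2]; q=P-P.mean(0); e=np.linalg.svd(q,full_matrices=False)[2][0]
    print(n,len(P),P.mean(0),np.arctan(e[1]/e[0]),np.ptp(q@e))
for n,im,(u,v) in(('top',t,(318,266)),('side',s,(322,280))):
    a=im[v-10:v+10,u-10:u+10]; w=np.clip(a[:,:,2]-a[:,:,1]-60,0,None)*(a[:,:,1]<90); y,x=np.mgrid[v-10:v+10,u-10:u+10]
    print(n,'red',ray(n,[[ (x*w).sum()/w.sum(),(y*w).sum()/w.sum()]],.0115))
    m=(a[:,:,0]>60)|(w>0); p=cv2.findNonZero(m.astype(np.uint8)); e=cv2.minEnclosingCircle(p); print('collar',e, ray(n,[[e[0][0]+u-10,e[0][1]+v-10]],.011))
```

```text
top 24 [ 0.4872 -0.3868] 0.20526771426684354 0.016292977404244208
side 25 [ 0.486  -0.3878] 0.22003125437410553 0.016523624913872652
top red [[0.5129 0.0313 0.0115]]
collar ((8.615385055541992, 10.897436141967773), 6.114772319793701) [[0.503  0.0353 0.011 ]]
side red [[0.5113 0.0306 0.0115]]
collar ((9.34615421295166, 8.0), 6.653946876525879) [[0.5012 0.0366 0.011 ]]
```

```bash
python3 -m jog '[[[0,0,0.02],[0,0,0.09],0],[[0,0,0.03],[0,0,0.09],0],[[0,-0.0017,0.045],[0,0,0],0],[[0,0,0.045],[0,0,0],0],[[0,0,0.045],[0,0,0],0],[[0,0,0.025],[0,0,0],0],[[0,0,0.015],[0,0,0],0],[[0,0,0.005],[0,0,0],0],[[0,0,0],[0,0,0],0],[[0,0,0],[0,0,0],0]]'
python3 -c "
from h import *
go(.478,-.390,.197,.21)"
```

```text
time_s: 19.0
ee_pos: [0.4789, -0.3908, 0.2006]
ee_rot: [3.122, 0.329, 0.003]
wrist_force: [1.2, -0.3, -0.4]
finger_gap: 0.0441
finger_force: 0.0
t 19.0 pos [ 0.4789 -0.3908  0.2006] yaw 0.2101 tilt [ 0.0025 -0.0022 -1.    ] shift(tool) [-0.0007 -0.001   0.0036] rz 0.0001 q [-0.7248  0.3544  1.8964  0.      0.8876  0.6359] F [ 1.19   -0.281  -0.4055] gap 0.04412268039138827 0.0
```

```bash
python3 -m jog '[[[0,0,0.001],[0,0,0],-1],[[0,0,0],[0,0,0],-1],[[0,0,0],[0,0,0],-1],[[0,0,0],[0,0,0],-1],[[0,0,0],[0,0,0],-1],[[0,0,0],[0,0,0],-1],[[0,0,0],[0,0,0],-1]]' 55
python3 -m jog '[[[0,0,-0.02],[0,0,0],-1],[[0,0,-0.04],[0,0,0],-1],[[0,0,-0.04],[0,0,0],-1],[[0,0,-0.04],[0,0,0],-1],[[0,0,-0.02],[0,0,0],-1],[[0,0,0],[0,0,0],-1],[[0,0,0],[0,0,0],-1]]'
python3 - <<'E'
from h import *
go(.503,.035,.36,-.40)
snap('side','side6'); bot.capture('top')
for c in('side','top'):
  for th in('knob','knob_socket'):
    for d in bot.pinpoint(th,c): print(c,th,d)
E
```

```text
time_s: 19.7
ee_pos: [0.4782, -0.3902, 0.1981]
ee_rot: [3.124, 0.329, 0.0]
wrist_force: [-2.1, 0.9, 3.5]
finger_gap: 0.0117
finger_force: 55.0
time_s: 20.4
ee_pos: [0.4778, -0.3898, 0.357]
ee_rot: [-3.124, -0.329, 0.001]
wrist_force: [-0.5, -0.0, -0.6]
finger_gap: 0.0115
finger_force: 55.0
t 20.4 pos [ 0.4778 -0.3898  0.357 ] yaw 0.2098 tilt [-0.0004  0.0004 -1.    ] shift(tool) [ 0.1131 -0.4103 -0.0029] rz 0.6098 q [-0.7247  0.1887  1.7854  0.      1.1681  0.6363] F [-0.4642 -0.0075 -0.6475] gap 0.011476560551517608 54.99979270622134
side knob {'location': [0.475, -0.3933, 0.1642], 'p': 0.82}
side knob_socket {'location': [0.481, -0.3899, 0.1778], 'p': 0.83}
top knob {'location': [0.3487, 0.2627, -0.0019], 'p': 0.43}
top knob {'location': [0.4782, -0.3871, 0.1683], 'p': 0.38}
top knob_socket {'location': [0.4767, -0.3886, 0.1826], 'p': 0.46}
```

```bash
python3 -m jog '[[[0.0113,-0.041,0],[0,0,0],-1],[[0.0113,-0.041,0],[0,0,0],-1],[[0.0113,-0.041,0],[0,0,0],-1],[[0.0113,-0.041,0],[0,0,0],-1],[[0.0113,-0.041,0],[0,0,0],-1],[[0.0113,-0.041,0],[0,0,0],-1],[[0.0113,-0.041,0],[0,0,0],-1],[[0.0113,-0.041,0],[0,0,0],-1],[[0.0113,-0.041,0],[0,0,0],-1],[[0.0113,-0.041,0],[0,0,0],-1],[[0,0,0.02],[0,0,0.122],-1],[[0,0,0.03],[0,0,0.122],-1],[[0,0,0.03],[0,0,0.122],-1],[[0,0,0.02],[0,0,0.122],-1],[[0,0,0.01],[0,0,0.122],-1],[[0,0,0],[0,0,0],-1],[[0,0,0],[0,0,0],-1],[[0,0,0],[0,0,0],-1]]'
python3 - <<'E'
from h import *
s=snap('side','side7')
go(.503,.035,.226,-.40)
for th in('knob','knob_socket','shaft_top','tap'):
    for d in bot.pinpoint(th,'side'): print(th,d)
cv2.imwrite('pics/crops7.png',cv2.resize(s[200:305,250:390,::-1],(800,600),interpolation=cv2.INTER_CUBIC))
E
```

```text
time_s: 22.5
ee_pos: [0.5037, 0.0345, 0.2485]
ee_rot: [-3.079, 0.621, -0.002]
wrist_force: [0.1, 0.5, -0.1]
finger_gap: 0.0115
finger_force: 55.0
t 22.55 pos [0.5038 0.0345 0.2487] yaw -0.3987 tilt [ 0.0019  0.0001 -1.    ] shift(tool) [-0.001  -0.0002  0.0227] rz 0.0013 q [0.019  0.0979 2.1109 0.     0.9309 1.9884] F [-0.0221  0.0497 -0.7039] gap 0.010942955495800785 54.9999038502574
knob {'location': [0.5035, 0.0322, 0.0586], 'p': 0.82}
knob_socket {'location': [0.508, 0.032, 0.0678], 'p': 0.61}
shaft_top {'location': [0.5039, 0.0342, 0.0369], 'p': 0.43}
tap {'location': [0.5112, 0.3701, 0.1031], 'p': 0.59}
tap {'location': [0.5006, 0.0326, 0.0066], 'p': 0.42}
```

View pics/crops7.png

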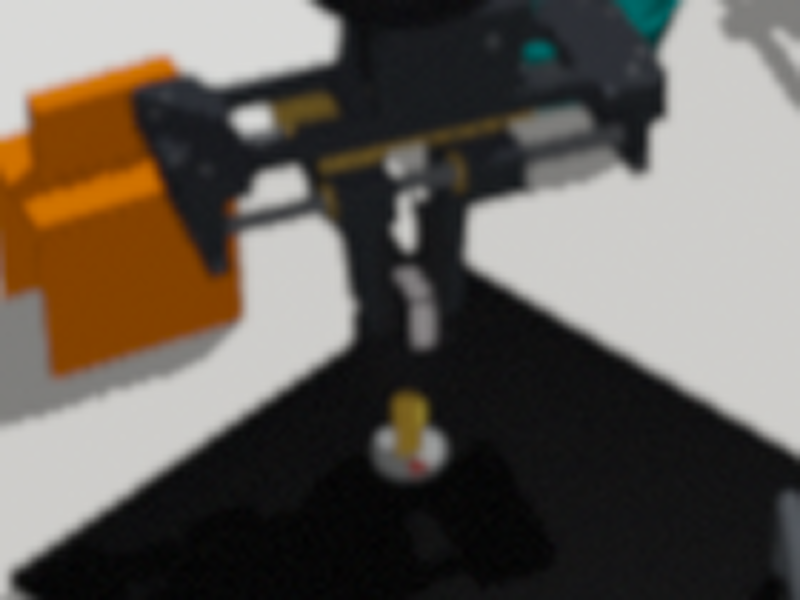

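```bash
python3 -m jog '[[[-0.0004,0,0.01],[0,0,0],-1],[[0,0,0.008],[0,0,0],-1],[[0,0,0.004],[0,0,0],-1],[[0,0,0],[0,0,0],-1],[[0,0,0],[0,0,0],-1]]'
python3 -m jog '[[[0,0,0.002],[0,0,0],-1],[[0,0,0.002],[0,0,0],-1],[[0,0,0],[0,0,0],-1],[[0,0,0],[0,0,0],-1]]'
python3 -c "
from h import *
go(.5035,.0345,.206,-.40)"
```

```text
time_s: 23.25
ee_pos: [0.5027, 0.0346, 0.2254]
ee_rot: [3.079, -0.624, -0.001]
wrist_force: [0.4, -0.0, -0.3]
finger_gap: 0.0117
finger_force: 55.0
time_s: 23.65
ee_pos: [0.503, 0.0347, 0.2218]
ee_rot: [-3.079, 0.624, -0.001]
wrist_force: [0.7, 0.2, -0.6]
finger_gap: 0.0116
finger_force: 55.0
t 23.65 pos [0.503  0.0347 0.2218] yaw -0.4002 tilt [ 0.0004  0.0001 -1.    ] shift(tool) [ 0.0006 -0.      0.0158] rz -0.0002 q [0.0194 0.1351 2.1293 0.0001 0.8768 1.9903] F [ 0.7308  0.1526 -0.5803] gap 0.011579991610158132 54.99970564618707
```

```bash
python3 -m jog '[[[0,0,0.002],[0,0,0],-1],[[0,0,0.002],[0,0,0],-1],[[0,0,0],[0,0,0],-1],[[0,0,0],[0,0,0],-1]]'
python3 -m jog '[[[0,0,0.002],[0,0,0],-1],[[0,0,0.001],[0,0,0],-1],[[0,0,0],[0,0,0],-1],[[0,0,0],[0,0,0],-1]]'
```

```text
time_s: 24.05
ee_pos: [0.5029, 0.0347, 0.2176]
ee_rot: [-3.079, 0.624, -0.001]
wrist_force: [1.0, 1.2, -2.1]
finger_gap: 0.0114
finger_force: 55.0
time_s: 24.45
ee_pos: [0.5029, 0.0347, 0.2147]
ee_rot: [-3.079, 0.624, -0.001]
wrist_force: [2.2, 0.7, -0.2]
finger_gap: 0.0115
finger_force: 55.0
```

```bash
python3 -m jog '[[[0,0,0.002],[0,0,0],-1],[[0,0,0.001],[0,0,0],-1],[[0,0,0],[0,0,0],-1],[[0,0,0],[0,0,0],-1]]'
python3 -m jog '[[[0,0,0.002],[0,0,0],-1],[[0,0,0.001],[0,0,0],-1],[[0,0,0],[0,0,0],-1],[[0,0,0],[0,0,0],-1]]'
python3 -m jog '[[[0,0,0.002],[0,0,0],-1],[[0,0,0],[0,0,0],-1],[[0,0,0],[0,0,0],-1]]'
```

```text
time_s: 24.85
ee_pos: [0.503, 0.0347, 0.212]
ee_rot: [-3.079, 0.624, -0.001]
wrist_force: [1.3, 0.4, 2.1]
finger_gap: 0.0115
finger_force: 55.0
time_s: 25.25
ee_pos: [0.503, 0.0346, 0.209]
ee_rot: [-3.079, 0.624, -0.001]
wrist_force: [1.4, 0.8, 4.7]
finger_gap: 0.0115
finger_force: 55.0
time_s: 25.55
ee_pos: [0.5031, 0.0346, 0.2072]
ee_rot: [-3.079, 0.624, -0.001]
wrist_force: [0.3, 1.8, 7.3]
finger_gap: 0.0114
finger_force: 55.0
```

```bash
python3 -m jog '[[[0,0,0.0015],[0,0,0],-1],[[0,0,0.001],[0,0,0],-1],[[0,0,0],[0,0,0],-1],[[0,0,0],[0,0,0],-1],[[0,0,0],[0,0,0],-1]]'
python3 - <<'E'
from h import *
snap('side','side8'); go(.5035,.0345,.206,-.40); bot.capture('top')
for c in('side','top'):
  for th in('knob_socket','guard_saddle','bowl'):
    for d in bot.pinpoint(th,c)[:2]: print(c,th,d)
go(.5035,.0345,.206,-.40)
E
```

```text
time_s: 26.05
ee_pos: [0.5031, 0.0347, 0.205]
ee_rot: [-3.079, 0.624, -0.001]
wrist_force: [-1.0, 0.6, 9.0]
finger_gap: 0.0117
finger_force: 55.0
t 26.1 pos [0.5031 0.0347 0.205 ] yaw -0.4002 tilt [ 0.0005  0.     -1.    ] shift(tool) [ 0.0004 -0.     -0.001 ] rz -0.0002 q [0.0194 0.1608 2.1383 0.     0.8419 1.9903] F [-1.126   0.9608  8.5324] gap 0.011536944654173873 55.00265473499894
side knob_socket {'location': [0.5063, 0.0343, 0.029], 'p': 0.56}
side guard_saddle {'location': [0.3475, 0.0192, 0.0734], 'p': 0.89}
side guard_saddle {'location': [0.3865, -0.1756, 0.0311], 'p': 0.86}
side bowl {'location': [0.3479, 0.2641, 0.0002], 'p': 0.72}
top knob_socket {'location': [0.463, 0.3868, 0.1524], 'p': 0.45}
top guard_saddle {'location': [0.3467, 0.0167, 0.0777], 'p': 0.9}
top guard_saddle {'location': [0.3837, -0.1779, 0.0327], 'p': 0.73}
top bowl {'location': [0.345, 0.2634, 0.0013], 'p': 0.94}
t 26.45 pos [0.5031 0.0346 0.205 ] yaw -0.4002 tilt [ 0.0007  0.0001 -1.    ] shift(tool) [ 0.0004 -0.     -0.001 ] rz -0.0002 q [0.0193 0.1608 2.1383 0.0001 0.8418 1.9903] F [-0.0077  1.4279  9.5982] gap 0.01168690932034908 55.00271111726761
```

```bash
python3 -m jog '[[[0,0,0.0004],[0,0,0],-1],[[0,0,0],[0,0,0],-1],[[0,0,0],[0,0,0],-1]]'
python3 -c "
import cv2;s=cv2.imread('pics/side8.png');cv2.imwrite('pics/crops8.png',cv2.resize(s[120:330,240:520],(800,600),interpolation=cv2.INTER_CUBIC))"
```

```text
time_s: 26.75
ee_pos: [0.5031, 0.0347, 0.2047]
ee_rot: [-3.079, 0.624, -0.001]
wrist_force: [-1.1, 0.7, 9.0]
finger_gap: 0.0116
finger_force: 55.0
```

View pics/crops8.png

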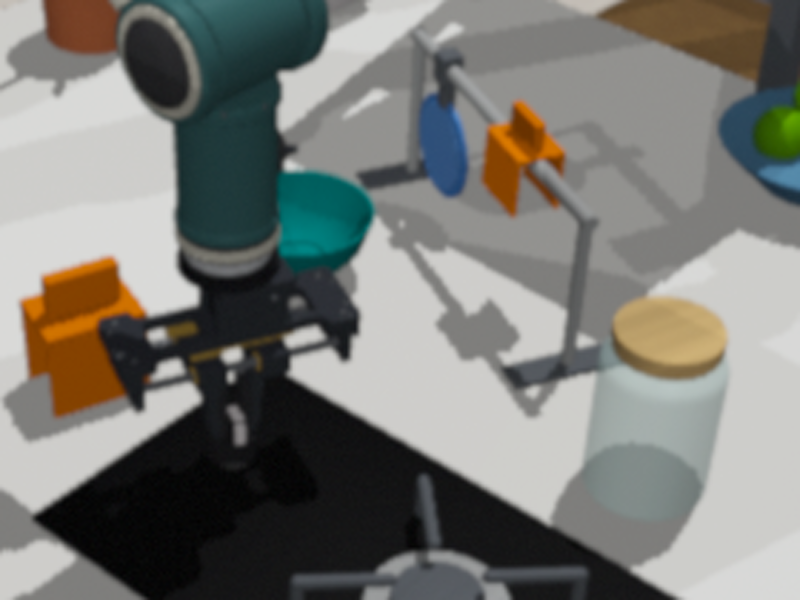

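The picture shows the guard hanging on the bar at crop (525,160) and the knob down on the shaft at (238,440), with the shaft covered. Handing in.

```bash
python3 -c "
from cell import bot
print(bot.close_job())"
```

```text
the job is handed in; nothing more can be done
None
```

I handed the job in at about 27 s, with the guard hanging released on the bar and the knob home on the shaft, held at 55 N and pressed about 6.5 mm down (about 9 N); no verdict came back.

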